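Clamp a pair of turning blanks in the lever press

ROBOT

A 6-joint arm with a two-finger parallel gripper is mounted at the origin on a cart in front of the work surface, level with it; the furniture and walls round the work are solid. World frame = base frame: x ahead of the robot, y to its left, z up, the work surface at z = 0. Lengths are in m, angles in degrees, forces in N, time in s.
With the tool pointing down it reaches from about 0.4 to 0.825 m from the base axis. Payload 7 kg.
Tool frame: the origin (TCP) lies midway between the tips of the shut fingers; the grasp point (between the pads) lies 19 mm behind it; z points along the fingers, y is the line along which they close (so a half turn about z gives the same grasp; the last joint's range is limited). The gripper opens to 88 mm and grips with 3 to 60 N. Pads are 19 mm wide; open, the fingers measure 130 mm over their backs; the gripper's body (78 mm by 193 mm) begins 47 mm behind the grasp point.
Start: joints at [-48.123, 20.546, 0.682, 0, -70.136, -16.507], TCP at [0.289, -0.61, 0.189] pointing down, gripper open.
Joint ranges: [-176.03, 176.03], [-82.01, 121.73], [-58.28, 71.71], [-173.87, 95.51], [-174.79, -0.11], [-173.66, 173.66]. Speed limits (degrees/s): [136.94, 136.94, 172.46, 180, 180, 180].

INTERFACE

Orientations are given as [roll, pitch, yaw] about the fixed x, y, z axes, in that order (R = Rz(yaw) Ry(pitch) Rx(roll)).
In Python, from plant import * gives the robot as it stands.
- The arm moves only by the tool move_arm, never from a script. Its argument "commands" is a list of rows, each a list of 7 numbers: the shift along the world's x, y, z in mm, then the turn, a rotation vector about the world's x, y, z in degrees, then the opening in per cent of the stroke, from 0 (shut) to 100 (fully open). In form: [[x, y, z, rx, ry, rz, fingers], ...]. A call has 1 to 20 rows; each row shifts and turns the commanded pose from where the row before left it; what a row does not reach is not made up. A row lasts 1/10 s, in which the tool goes at most 50 mm and 8.59 degrees, less where a joint would pass 70% of its speed; a pose out of reach is approached as far as the arm can. A call with a gripper value outside its range is refused whole. The fingers move at their own pace and stop on an object; "squeeze" is the grip in N (left out, the last holds). Time passes only in rows, so rows that do not move let the fingers close. It gives the time, the measured TCP pose, the force and the opening at its end, in the units of the state.
- get_state(): the state, without advancing time (a new reading comes with each control period).
- capture(name): name is "scene" or "top" or "wrist"; returns a dict with "frame" (400x640x3 uint8, blue, green, red), "camera_matrix" (3x3 intrinsics, pixels), "dist_coeffs" ([k1, k2, p1, p2, k3] as OpenCV has them; the pictures are not rectified), "world_to_cam" (4x4, takes a point from world to camera coordinates); the wrist camera has in their place "tool_from_camera" (4x4, takes a point from camera to tool coordinates, whose origin is the TCP and whose axes are the flange's). Camera axes: x right, y up, looking along -z (the intrinsics and any distortion apply to the point x, -y, -z); pixel columns grow to the right and rows downward; lengths in m; the calibration is good to about 2 mm. A picture is of the moment at which its call begins: read the wrist's pose just before it. There is no depth.
- close_job(): hands the job in, once; it reports no verdict.
The state is a dict: "time_s": time; "joints": joint angles; "qd": joint speeds; "joint_torque": joint torques, N m; "tcp_pos": TCP position; "eef_rot": TCP orientation; "contact_force": force on the tool from outside, world axes, zero at the start; "moment": the same for the moment, N m; "gripper_width": finger opening in m.
Only numpy, scipy, OpenCV 4.12 (cv2) and the standard library are available. Lean on these libraries where they do the work, as an engineer would, in place of code of your own. Each camera call takes 0.05 s, during which the arm holds its last target. There are 200 camera calls.

TASK

Two turning blanks lie stacked under the open lever press. With the fingertips only, without gripping anything, press down the steel trigger above the lever's wooden grip to draw the pawl out of the toothed quadrant, and with the trigger still pressed push the lever right down to its stop, so that the sprung foot bears on the blanks; then move the hand away, so that the pawl springs back between the teeth and keeps them clamped. Never force the lever over the teeth with the pawl engaged, do not shift the blanks, and leave the bottle, tin and turned knob near the press undisturbed.

Things in the scene. Friction and masses are not known exactly. Their poses are not given: they have to be found in the camera images.
- glue_press: glue-up press bolted to the bench: wooden base 262x120x19 mm with a square cork pad 3 mm thick, grey upright with steel toothed quadrant (top 180 mm up), cranked lever of two dark steel cheeks with a turned wooden grip. Origin: on the bench under the middle of the cork pad; its -x points to the grip's end, y is parallel to the lever's pivot, z up. Lever and trigger move in its x-z plane (y = 0)
- lever_pivot (a point): pivot of the lever, 120 mm behind the press's origin (its +x), 80 mm above the bench. Lever, trigger and foot swing about the line through this point parallel to y of the press. The teeth, which the pawl enters, lie every 0.07 rad; the lowest two gaps hold the lever at about 0.27 and 0.34 rad of its joint
- lever (a joint): how far the lever is pushed down, rad: 0 at its upper end, 0.38 on its lower stop (cheeks level). Starts between 0 and 0.07 and stays where left (stiff pivot: 6 N at the trigger pad moves it). With the pawl engaged the first tooth stops it at about 0.09. The foot meets the blanks at about 0.21; from there the push needed at the pad grows to about 14 N at the stop
- trigger (a joint): how far the trigger is pressed towards the grip, rad: 0 let go (pawl in the teeth), 0.10 fully pressed. The pawl is one piece with it and clears the teeth from 0.07 on. Fully pressing it takes 4 N and moves the pad 15 mm nearer the grip; it springs back when let go
- trigger_pad (a point): middle of the top of the trigger's flat steel pad above the wooden grip, 78 mm long (along the lever), 22 mm wide, lip at its free end. Trigger let go, it lies 253 mm from lever_pivot along the level lever and 70 mm above. Its z is the pad's outward normal, -x points to the free end. About 0.23 m above the bench with the lever up, 0.135 m on the stop with the trigger pressed
- foot: round rubber-faced foot, 36 mm across, on a spring plunger under the lever, 120 mm from lever_pivot; origin at the middle of its lower face. It is pushed up to 22 mm into its barrel (6 N at first contact, 18 N when the lever is on its stop)
- upper_blank: upper blank, a turned walnut disc 82 mm across and 26 mm thick, lying loose on the lower one; origin at the middle of its underside
- lower_blank: lower blank, a turned walnut disc 86 mm across and 30 mm thick, lying loose on the cork pad; origin at the middle of its underside
- glue_bottle: bystander: standing glue bottle with an orange nozzle, 58 mm across, 174 mm tall; origin at the middle of its underside
- wax_tin: bystander: round tin with a green lid, 76 mm across, 31 mm tall; origin at the middle of its underside
- turned_knob: bystander: turned wooden drawer knob standing on its base, 44 mm across, 48 mm tall; origin at the middle of its underside
Not all that is in view belongs to the job. What is shaped like the upper_blank but black or yellow is not meant.

How it is judged (in metres and radians):
On the way, in this order (a step that is already met when the one before it is completed fails the run):
1. the trigger is pressed and the pawl is clear of the teeth while the lever is still up (value of joint trigger above 0.07 rad and value of joint lever below 0.18 rad), for 0.02 s.
2. the lever is pushed down past the teeth, the trigger still pressed, until the foot bears on the upper blank (value of joint lever above 0.31 rad and value of joint trigger above 0.06 rad and contact force between foot and upper_blank above 6 N), for 0.05 s.
At the end, for the whole second after the job is handed in: The lever is down (joint over 0.255 rad) and at rest, the trigger has sprung back (under 0.035 rad) so that the pawl stands between the teeth and holds the lever, the foot presses on the upper blank with more than 6 N, and both blanks still lie stacked on the press within 10 mm of where they were (value of joint lever above 0.255 rad and value of joint trigger below 0.035 rad and velocity of joint lever between -0.02 and 0.02 rad/s and contact force between foot and upper_blank above 6 N and contact force between lower_blank and glue_press above 4 N and distance of each of upper_blank, lower_blank from where it was at the start of the episode below 0.01 m and linear speed of upper_blank below 0.01 m/s); the robot touches nothing.
It fails at once if the lever is forced over a tooth with the pawl still between the teeth (value of joint trigger below 0.04 rad and (value of joint lever between 0.107 and 0.123 rad or value of joint lever between 0.177 and 0.193 rad or value of joint lever between 0.247 and 0.263 rad or value of joint lever between 0.317 and 0.333 rad)).
It fails at once if a blank is shifted or lifted by more than 20 mm (distance of any of upper_blank, lower_blank from where it was at the start of the episode above 0.02 m).
It fails at once if the bottle, the tin or the turned knob is moved or lifted by more than 20 mm (distance of any of glue_bottle, wax_tin, turned_knob from where it was at the start of the episode above 0.02 m).
It also fails if it takes over 40 s, if anything falls off the work surface, if the arm or the gripper's body presses on something with over 40 N, if the wrist force passes 120 N, or if a joint passes its speed limit or range.

## Working session

There is one attempt and no reset: what is moved stays moved. The work goes in short steps, Python scripts to look and compute and a tool call to move; the robot and the scene stay as the last step left them, time stands still between calls to the robot, and variables do not carry over. Pictures are saved under pics/ and viewed, on a budget of 10 in all, crops included, one or two more only if the job needs it, and the job is handed in when it is done.

Besides the shell and the picture viewer there is one more tool, called after ">>>" in YAML: its name, and indented under it one key for each argument. move_arm: Moves the arm, as the interface text tells. Its arguments: {"type":"object","properties":{"commands":{"type":"array"},"squeeze":{"type":"number"}},"required":["commands"]}

```bash
mkdir -p pics
python3 - <<'E'
from plant import *
import cv2,pickle,numpy as np
d={}
for n in("scene","top"):
    d[n]=capture(n); cv2.imwrite(f"pics/{n}0.png",d[n]["frame"])
    print(n,np.round(d[n]["camera_matrix"],1).tolist(),d[n]["dist_coeffs"],np.round(d[n]["world_to_cam"],3).tolist())
pickle.dump(d,open("d.pkl","wb"))
s=get_state();print(s)
E
```

```text
scene [[490.4, 0.0, 318.9], [0.0, 490.4, 204.0], [0.0, 0.0, 1.0]] [-0.00352782  0.          0.          0.          0.        ] [[0.651, -0.759, 0.009, -0.36], [0.371, 0.328, 0.869, -0.345], [-0.663, -0.562, 0.495, -1.084], [0.0, 0.0, 0.0, 1.0]]
top [[506.9, 0.0, 323.0], [0.0, 506.9, 202.8], [0.0, 0.0, 1.0]] [-0.11907889  0.          0.          0.          0.        ] [[0.436, -0.9, -0.004, -0.21], [0.879, 0.425, 0.219, -0.563], [-0.195, -0.099, 0.976, -1.686], [0.0, 0.0, 0.0, 1.0]]
{'time_s': 0.1, 'joints': array([-4.81219900e+01,  2.05870860e+01,  6.37637198e-01, -1.72268047e-02,
       -7.01362802e+01, -1.65054582e+01]), 'qd': array([-0.00149923, -0.06596627,  0.15616505, -0.04333086,  0.07042201,
        0.05394999]), 'joint_torque': array([-3.03513603e-03, -5.84163415e+01,  2.93753350e+01,  7.01548934e+00,
        1.01879545e-02, -4.48532705e-05]), 'tcp_pos': array([ 0.28896896, -0.60945449,  0.18801027]), 'eef_rot': array([ 1.79913202e+02, -8.83059717e-03, -1.54633307e+02]), 'contact_force': array([-0.9517069 ,  0.31212686, -0.79235152]), 'moment': array([-0.0043068 ,  0.00436123, -0.00413423]), 'gripper_width': 0.08747376722177241}
```

View pics/scene0.png

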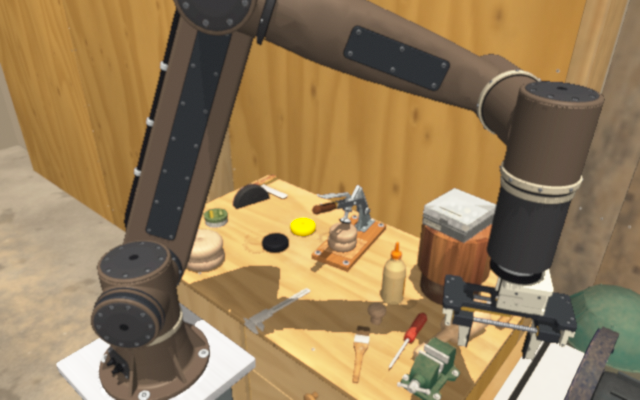

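View pics/top0.png

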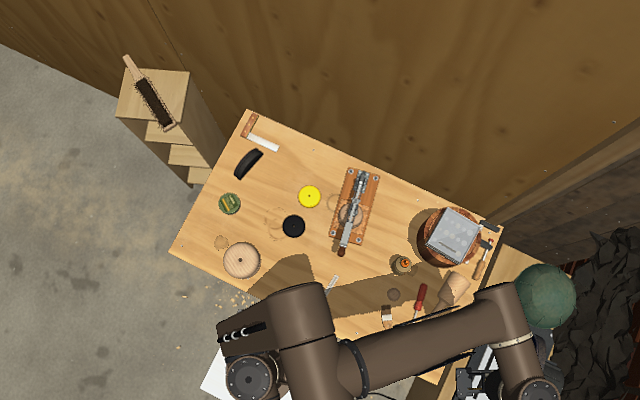

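The scene view shows the press at about (348,230). The top view shows it at about (355,210), with the grip end at (341,252) and the quadrant at (362,180). Possible confusions in the top view are the black disc (293,226) and the yellow disc (309,197), both decoys, and the pale wooden disc (241,260). The real blanks are the walnut stack under the lever at (351,213). The bottle is at (400,264), the knob at (393,294) and the tin at (229,203).

Run:
```python
import cv2,numpy as np
a=cv2.imread("pics/top0.png")[160:265,315:395];b=cv2.imread("pics/scene0.png")[175:275,300:400]
f=lambda i,k:cv2.resize(i,None,fx=k,fy=k,interpolation=cv2.INTER_CUBIC)
A=f(a,5);B=f(b,4)
c=np.zeros((525,800,3),np.uint8);c[:,:400]=A;c[:400,400:]=B
for k in range(0,400,50):
    for x0 in(0,400): cv2.line(c,(x0+k,0),(x0+k,6),(0,0,255),1)
cv2.imwrite("pics/crop.png",c)
```

```text
(no output)
```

View pics/crop.png

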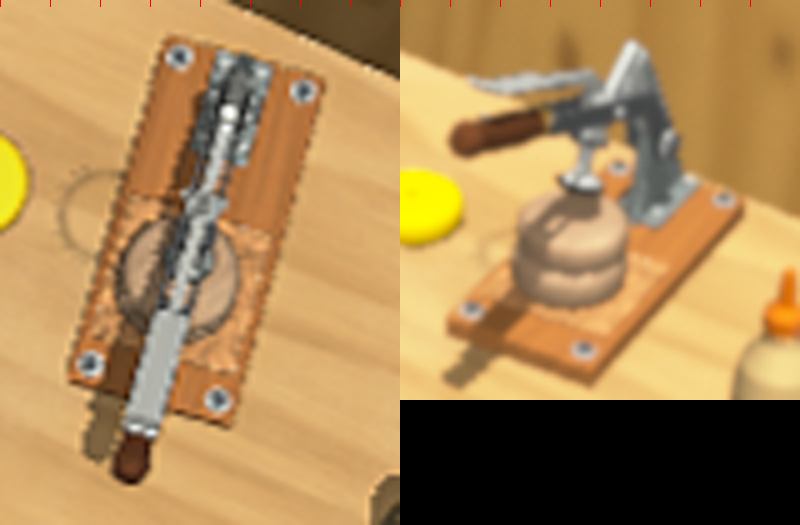

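The crop confirms the walnut stack under the foot, with the lever up. The pad runs from crop (175,312) to (142,430), and the base corners are clear.

```bash
cat > h.py <<'E'
import cv2,numpy as np,pickle
d=pickle.load(open("d.pkl","rb"))
F=np.diag([1.,-1,-1])
def proj(n,P):
    c=d[n];T=c["world_to_cam"];p=(np.atleast_2d(P)@T[:3,:3].T+T[:3,3])@F
    return cv2.projectPoints(p,np.zeros(3),np.zeros(3),c["camera_matrix"],c["dist_coeffs"])[0].reshape(-1,2)
def ray(n,uv,z):
    c=d[n];T=c["world_to_cam"];q=cv2.undistortPoints(np.array([[uv]],float),c["camera_matrix"],c["dist_coeffs"]).ravel()
    v=T[:3,:3].T@(F@np.r_[q,1]);o=-T[:3,:3].T@T[:3,3];return o+v*(z-o[2])/v[2]
top=lambda x,y:(315+(x+.5)/5-.5,160+(y+.5)/5-.5)
sc=lambda x,y:(300+(x-400+.5)/4-.5,175+(y+.5)/4-.5)
E
python3 - <<'E'
from h import *
from scipy.optimize import least_squares as ls
C={k:ray("top",top(*v),.019) for k,v in dict(tl=(165,37),tr=(325,78),bl=(68,382),br=(232,426)).items()}
for k,v in C.items():print(k,v.round(4))
g=np.array([x.tolist() for x in C.values()]);m=g.mean(0)
e=(C['tl']+C['tr']-C['bl']-C['br'])/2;print("len",np.linalg.norm(e),"w",np.linalg.norm(C['tr']-C['tl']),"yaw",np.degrees(np.arctan2(e[1],e[0])),"ctr",m)
print("scene corners",[ray("scene",sc(*p),.019).round(4) for p in((448,320),(590,374),(743,202))])
print("cork corners",[ray("top",top(*p),.022).round(4) for p in((128,195),(272,232),(237,372))])
for n in("glue_bottle",):print(n,ray("top",(400,264),.17))
print("knob",ray("top",(393,294),.04))
# triangulate pad free end lip and near end
for nm,a,b in(("lip",(142,430),(470,82)),):
    r=ls(lambda X:np.r_[proj("top",X)[0]-top(*a),proj("scene",X)[0]-sc(*b)],[.6,-.1,.2]);print(nm,r.x.round(4),r.fun.round(2))
E
```

```text
tl [0.7636 0.0381 0.019 ]
tr [ 0.7859 -0.0782  0.019 ]
bl [ 0.5077 -0.0077  0.019 ]
br [ 0.5294 -0.1238  0.019 ]
len 0.2603053308407282 w 0.11841608870844675 yaw 10.114552435136336 ctr [ 0.6466545  -0.04288275  0.019     ]
scene corners [array([ 0.5065, -0.0122,  0.019 ]), array([ 0.5233, -0.1275,  0.019 ]), array([ 0.7793, -0.0816,  0.019 ])]
cork corners [array([0.6461, 0.0118, 0.022 ]), array([ 0.6661, -0.0911,  0.022 ]), array([ 0.5648, -0.1109,  0.022 ])]
glue_bottle [ 0.50389981 -0.26006285  0.17      ]
knob [ 0.42120205 -0.29203155  0.04      ]
lip [ 0.4641 -0.0715  0.2521] [-1.51  0.47  1.31 -0.09]
```

Fitted press: origin about (0.605, -0.050), yaw about 10.3°, so the pad centre is near (0.512, -0.067, 0.231). I'll shut the fingers, rise and travel over at height, with the closing line across the lever.

>>> move_arm:
  commands:
    - [0,0,45,0,0,0,0]
    - [0,0,45,0,0,0,0]
    - [0,0,45,0,0,0,0]
    - [0,0,45,0,0,0,0]
    - [0,0,45,0,0,0,0]
    - [15,36,0,0,0,-1,0]
    - [15,36,0,0,0,-1,0]
    - [15,36,0,0,0,-1,0]
    - [15,36,0,0,0,-1,0]
    - [15,36,0,0,0,-1,0]
    - [15,36,0,0,0,-1,0]
    - [15,36,0,0,0,-1,0]
    - [15,36,0,0,0,-1,0]
    - [15,36,0,0,0,-1,0]
    - [15,36,0,0,0,-1,0]
    - [15,36,0,0,0,-1,0]
    - [15,36,0,0,0,-1,0]
    - [15,36,0,0,0,-1,0]
    - [15,36,0,0,0,-1,0]
    - [0,36,0,0,0,-1,0]

```text
time_s: 2.1
tcp_pos: [0.5, -0.068, 0.4126]
eef_rot: [180.0, -0.1, -169.7]
contact_force: [0.5, 0.6, -1.1]
gripper_width: 0.0007
```

>>> move_arm:
  commands:
    - [0,0,-30,0,0,0,0]
    - [0,0,-30,0,0,0,0]
    - [0,0,-30,0,0,0,0]
    - [0,0,-30,0,0,0,0]
    - [0,0,-15,0,0,0,0]
    - [0,0,0,0,0,0,0]

```text
time_s: 2.7
tcp_pos: [0.4976, -0.0699, 0.2763]
eef_rot: [180.0, -0.3, -169.6]
contact_force: [0.4, 0.1, 0.9]
gripper_width: 0.0003
```

Run:
```python
from plant import *
import cv2,numpy as np
a=capture("wrist");b=capture("scene")["frame"];w=a["frame"]
print(get_state()["tcp_pos"],np.round(a["tool_from_camera"],3).tolist())
c=np.zeros((400,800,3),np.uint8);c[:250,:400]=cv2.resize(w,(400,250),interpolation=cv2.INTER_AREA);c[:,400:]=cv2.resize(b[175:275,300:400],(400,400),interpolation=cv2.INTER_CUBIC)
cv2.imwrite("pics/p2.png",c)
```

```text
[ 0.49936781 -0.07001022  0.27936247] [[-0.001, 0.958, 0.287, 0.076], [1.0, 0.001, 0.001, -0.001], [0.001, 0.287, -0.958, -0.196], [0.0, 0.0, 0.0, 1.0]]
```

View pics/p2.png

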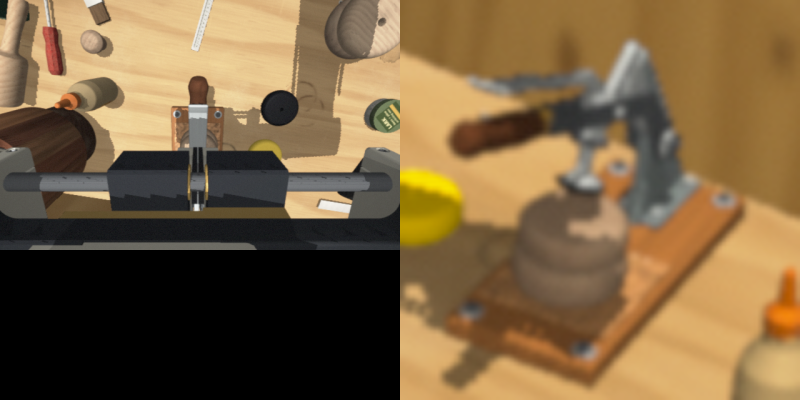

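Run:
```python
from h import *
from plant import *
P=np.array([.499,-.07,.279])
print("scene tcp",proj("scene",P),proj("scene",P+[0,0,.1]),"top",proj("top",P))
print("pad centre exp",proj("scene",np.array([.512,-.067,.231])),proj("top",np.array([.512,-.067,.231])))
b=capture("scene")["frame"];cv2.imwrite("pics/p3.png",b)
```

```text
scene tcp [[327.10489528 180.50866958]] [[327.83654763 143.65576974]] top [[346.37441378 234.10574684]]
pad centre exp [[329.09443996 194.98752593]] [[346.65446894 232.38650585]]
```

View pics/p3.png

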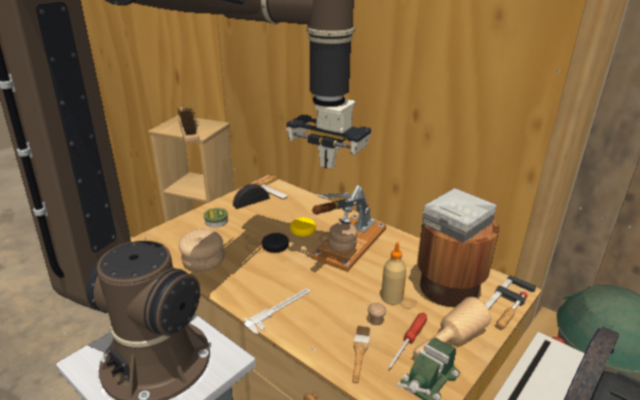

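Run:
```python
from h import *
from plant import *
from scipy.spatial.transform import Rotation as R
P0=np.array([.289,-.61,.189]);y=np.array([-.429,.903,0])
print("start tips",proj("scene",[P0+.044*y,P0-.044*y,P0]).round(1))
s=get_state();a=capture("wrist");K=a["camera_matrix"];M=a["tool_from_camera"]
print(s["tcp_pos"],s["eef_rot"],s["contact_force"],s["gripper_width"])
def pw(T):
    p=(np.linalg.inv(M)@np.r_[T,1])[:3]@F
    return cv2.projectPoints(p[None],np.zeros(3),np.zeros(3),K,a["dist_coeffs"])[0].ravel().round(1)
for z in(0,-.019,-.04,-.066):print(z,pw([0,0,z]))
Rt=R.from_euler('xyz',s["eef_rot"],degrees=True).as_matrix()
for n,X in dict(padc=[.512,-.067,.231],lip=[.476,-.0734,.245],c_bl=[.507,-.010,.019],c_br=[.527,-.125,.019]).items():print(n,pw(Rt.T@(np.array(X)-s["tcp_pos"])))
w=cv2.resize(a["frame"][150:350,220:420],None,fx=3,fy=3,interpolation=cv2.INTER_CUBIC);cv2.imwrite("pics/p4.png",w)
```

```text
start tips [[463.7 358.7]
 [517.2 369.5]
 [490.2 364.1]]
[ 0.4997242  -0.06998026  0.27991715] [-1.79977714e+02  6.60737669e-02 -1.69627260e+02] [0.50236947 0.19719022 0.90281431] 0.000678195792486258
0 [317.5 223.4]
-0.019 [317.6 235.5]
-0.04 [317.8 251.8]
-0.066 [318.  278.2]
padc [318.2 215.6]
lip [318.6 174. ]
c_bl [358.1 167.1]
c_br [274.7 166.4]
```

View pics/p4.png

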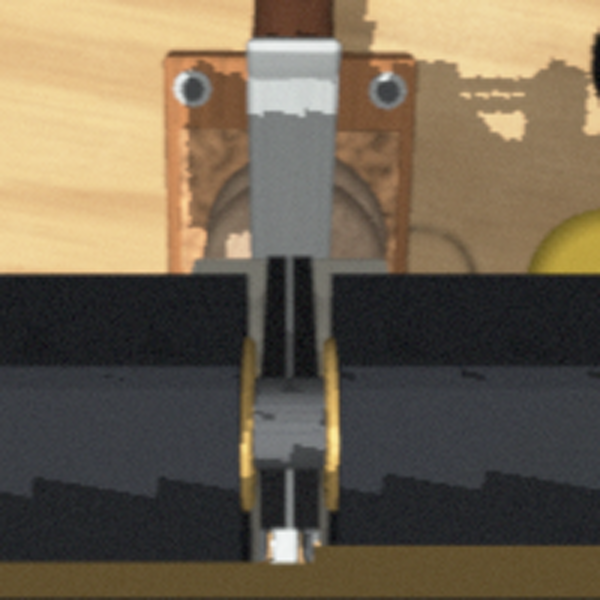

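The lateral alignment is good: the lip appears at about (317.7,163) against a predicted 318.5. The fingertips look shorter than the TCP prediction, so I'll check that in one enlarged crop.

Run:
```python
from h import *
from plant import *
s=get_state();print(s["tcp_pos"],s["joints"])
b=capture("scene")["frame"];t=capture("top")["frame"]
for k in("scene",):
    x,y=proj(k,s["tcp_pos"])[0];cv2.circle(b,(int(round(x)),int(round(y))),1,(0,0,255),-1)
    for q in([.512,-.067,.231],):
        x,y=proj(k,q)[0];cv2.circle(b,(int(round(x)),int(round(y))),1,(255,0,0),-1)
cv2.imwrite("pics/p5.png",cv2.resize(b[100:230,270:400],(650,600),interpolation=cv2.INTER_CUBIC))
```

```text
[ 0.49985299 -0.06990518  0.28010257] [ 1.43928225e+01  1.36952915e+00 -1.16521939e+01  2.24862732e-02
 -7.68797907e+01 -9.40249596e+01]
```

View pics/p5.png

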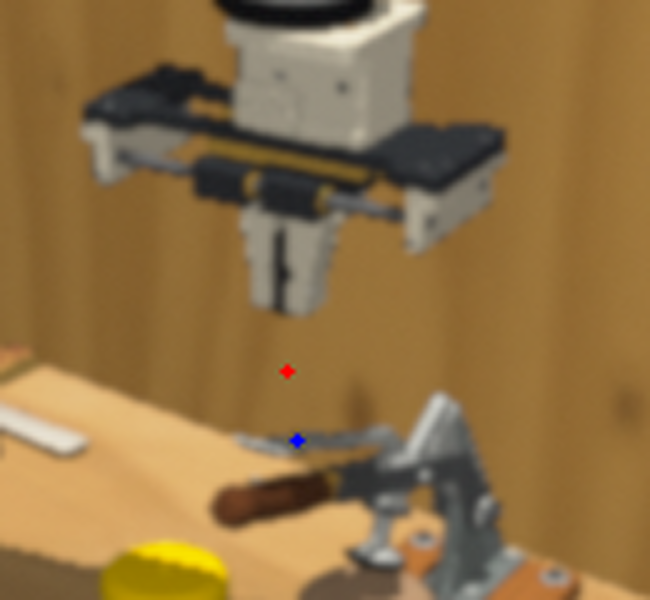

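The predicted pad centre (blue) lies right on the pad. The drawn fingertips end about 33 mm above the reported TCP (red), so I'll go down guardedly on force.

>>> move_arm:
  commands:
    - [0,0,-6,0,0,0,0]
    - [0,0,-6,0,0,0,0]
    - [0,0,-6,0,0,0,0]
    - [0,0,-6,0,0,0,0]
    - [0,0,-6,0,0,0,0]
    - [0,0,-4,0,0,0,0]
    - [0,0,0,0,0,0,0]

```text
time_s: 3.7
tcp_pos: [0.4988, -0.0699, 0.2441]
eef_rot: [180.0, -0.1, -169.6]
contact_force: [0.2, 0.2, -0.4]
gripper_width: 0.0005
```

>>> move_arm:
  commands:
    - [0,0,-3,0,0,0,0]
    - [0,0,-3,0,0,0,0]
    - [0,0,0,0,0,0,0]

```text
time_s: 4.0
tcp_pos: [0.499, -0.0699, 0.2385]
eef_rot: [180.0, -0.0, -169.6]
contact_force: [-0.8, 0.3, 0.0]
gripper_width: 0.0001
```

>>> move_arm:
  commands:
    - [0,0,-3,0,0,0,0]
    - [0,0,-3,0,0,0,0]
    - [0,0,0,0,0,0,0]

```text
time_s: 4.3
tcp_pos: [0.4989, -0.0699, 0.2324]
eef_rot: [180.0, -0.0, -169.6]
contact_force: [0.2, -0.3, -0.4]
gripper_width: 0.0005
```

>>> move_arm:
  commands:
    - [0,0,-3,0,0,0,0]
    - [0,0,-3,0,0,0,0]
    - [0,0,0,0,0,0,0]

```text
time_s: 4.6
tcp_pos: [0.4989, -0.0699, 0.2263]
eef_rot: [180.0, -0.0, -169.6]
contact_force: [0.5, 0.5, 0.0]
gripper_width: 0.0003
```

>>> move_arm:
  commands:
    - [0,0,-3,0,0,0,0]
    - [0,0,-3,0,0,0,0]
    - [0,0,0,0,0,0,0]

```text
time_s: 4.9
tcp_pos: [0.4989, -0.0699, 0.2203]
eef_rot: [180.0, -0.0, -169.6]
contact_force: [0.4, 0.1, 0.4]
gripper_width: 0.0001
```

>>> move_arm:
  commands:
    - [0,0,-3,0,0,0,0]
    - [0,0,-3,0,0,0,0]
    - [0,0,0,0,0,0,0]

```text
time_s: 5.2
tcp_pos: [0.4989, -0.0699, 0.2143]
eef_rot: [180.0, -0.0, -169.6]
contact_force: [0.4, -0.7, 0.2]
gripper_width: 0.0006
```

>>> move_arm:
  commands:
    - [0,0,-3,0,0,0,0]
    - [0,0,-2,0,0,0,0]
    - [0,0,0,0,0,0,0]

```text
time_s: 5.5
tcp_pos: [0.499, -0.0699, 0.2095]
eef_rot: [180.0, -0.0, -169.6]
contact_force: [0.5, -1.0, 0.3]
gripper_width: -0.0001
```

Run:
```python
from h import *
from plant import *
s=get_state();print(s["tcp_pos"],s["contact_force"])
b=capture("scene")["frame"]
cv2.imwrite("pics/p6.png",cv2.resize(b[125:225,280:390],(770,600),interpolation=cv2.INTER_CUBIC))
```

```text
[ 0.498984   -0.06991779  0.20949339] [ 0.46527927 -0.99732363  0.30274411]
```

View pics/p6.png

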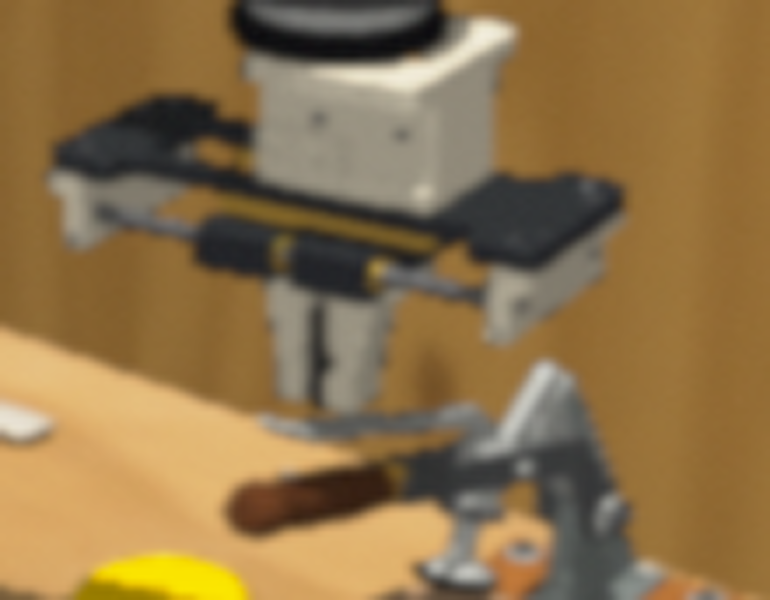

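The tips are now just above the pad (crop (330,405), with the pad at about row 425). That confirms the tips sit about 30 mm behind the reported TCP.

>>> move_arm:
  commands:
    - [0,0,-3,0,0,0,0]
    - [0,0,0,0,0,0,0]

```text
time_s: 5.75
tcp_pos: [0.499, -0.0699, 0.2065]
eef_rot: [180.0, -0.0, -169.6]
contact_force: [-1.5, -0.4, -0.7]
gripper_width: 0.0005
```

>>> move_arm:
  commands:
    - [0,0,-3,0,0,0,0]
    - [0,0,0,0,0,0,0]

```text
time_s: 5.95
tcp_pos: [0.4989, -0.0699, 0.2034]
eef_rot: [180.0, -0.0, -169.6]
contact_force: [0.1, -0.4, 0.2]
gripper_width: 0.0001
```

>>> move_arm:
  commands:
    - [0,0,-3,0,0,0,0]
    - [0,0,0,0,0,0,0]

```text
time_s: 6.15
tcp_pos: [0.4992, -0.07, 0.2007]
eef_rot: [-180.0, -0.0, -169.6]
contact_force: [-0.2, 0.1, 1.5]
gripper_width: 0.0004
```

>>> move_arm:
  commands:
    - [0,0,-3,0,0,0,0]
    - [0,0,0,0,0,0,0]

```text
time_s: 6.35
tcp_pos: [0.4991, -0.07, 0.1977]
eef_rot: [-180.0, -0.0, -169.6]
contact_force: [-0.2, 0.2, 1.4]
gripper_width: 0.0003
```

Contact came at z of about 0.202. I'll press on along the pad normal.

>>> move_arm:
  commands:
    - [-1,0,-3,0,0,0,0]
    - [-1,0,-3,0,0,0,0]
    - [0,0,0,0,0,0,0]

```text
time_s: 6.65
tcp_pos: [0.4969, -0.07, 0.1915]
eef_rot: [-180.0, -0.0, -169.6]
contact_force: [-0.6, -0.9, 3.4]
gripper_width: 0.0003
```

>>> move_arm:
  commands:
    - [-1,0,-3,0,0,0,0]
    - [-1,0,-2,0,0,0,0]
    - [0,0,0,0,0,0,0]

```text
time_s: 6.95
tcp_pos: [0.4951, -0.07, 0.1867]
eef_rot: [-180.0, -0.0, -169.6]
contact_force: [-0.4, -1.6, 2.8]
gripper_width: 0.0003
```

>>> move_arm:
  commands:
    - [-1,0,-2,0,0,0,0]
    - [0,0,0,0,0,0,0]

```text
time_s: 7.15
tcp_pos: [0.4943, -0.07, 0.1848]
eef_rot: [-180.0, 0.0, -169.6]
contact_force: [0.3, -2.4, 3.4]
gripper_width: 0.0004
```

>>> move_arm:
  commands:
    - [-1,0,-3,0,0,0,0]
    - [0,0,0,0,0,0,0]

```text
time_s: 7.35
tcp_pos: [0.4929, -0.07, 0.1817]
eef_rot: [-180.0, -0.0, -169.6]
contact_force: [-1.2, -1.9, 4.1]
gripper_width: -0.0002
```

>>> move_arm:
  commands:
    - [-2,-1,-3,0,0,0,0]
    - [0,0,0,0,0,0,0]

```text
time_s: 7.55
tcp_pos: [0.4912, -0.0705, 0.1787]
eef_rot: [180.0, 0.0, -169.6]
contact_force: [0.2, 0.5, 3.4]
gripper_width: 0.0003
```

>>> move_arm:
  commands:
    - [-2,0,-3,0,0,0,0]
    - [0,0,0,0,0,0,0]

```text
time_s: 7.75
tcp_pos: [0.4895, -0.0707, 0.1758]
eef_rot: [180.0, 0.0, -169.6]
contact_force: [1.2, -0.5, 2.1]
gripper_width: 0.0004
```

Run:
```python
from h import *
from plant import *
s=get_state();print(s["tcp_pos"],s["contact_force"])
b=capture("scene")["frame"]
cv2.imwrite("pics/p7.png",cv2.resize(b[145:225,290:390],(800,600),interpolation=cv2.INTER_CUBIC))
```

```text
[ 0.48950774 -0.0706748   0.17579996] [ 1.22149807 -0.49240265  2.13323423]
```

View pics/p7.png

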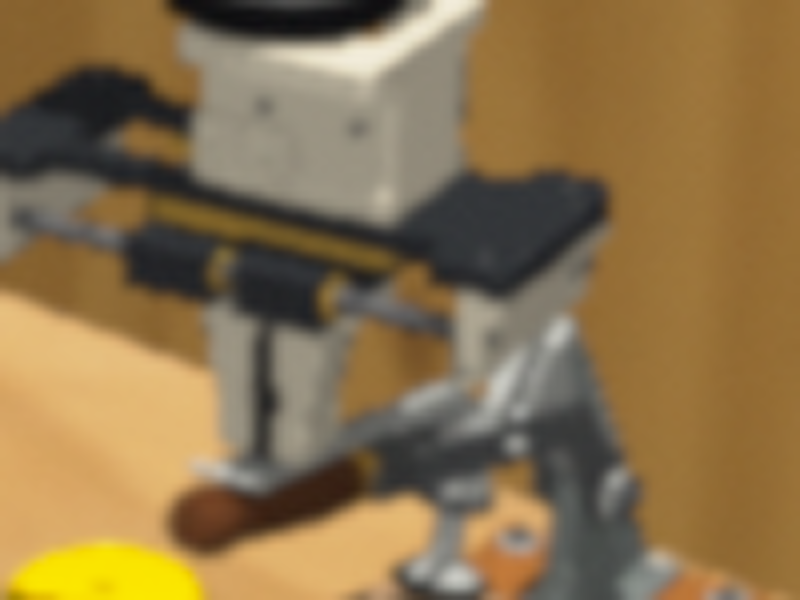

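The trigger pad is down against the grip (crop (250,475)) with the lever still up, so the pawl is drawn. I'll follow the arc down.

>>> move_arm:
  commands:
    - [-2,0,-4,0,0,0,0]
    - [-2,-1,-4,0,0,0,0]
    - [-2,0,-4,0,0,0,0]

```text
time_s: 8.1
tcp_pos: [0.4835, -0.0717, 0.1638]
eef_rot: [180.0, 0.0, -169.6]
contact_force: [0.8, -1.0, 3.4]
gripper_width: 0.0004
```

>>> move_arm:
  commands:
    - [-2,0,-4,0,0,0,0]
    - [-2,-1,-4,0,0,0,0]
    - [-2,0,-4,0,0,0,0]

```text
time_s: 8.4
tcp_pos: [0.4776, -0.0727, 0.1517]
eef_rot: [180.0, 0.1, -169.6]
contact_force: [3.3, -0.6, 3.6]
gripper_width: 0.0003
```

>>> move_arm:
  commands:
    - [-2,0,-4,0,0,0,0]
    - [-2,-1,-4,0,0,0,0]
    - [-1,0,-4,0,0,0,0]

```text
time_s: 8.7
tcp_pos: [0.4722, -0.0737, 0.1398]
eef_rot: [180.0, 0.0, -169.6]
contact_force: [1.1, 2.4, 7.6]
gripper_width: 0.0005
```

>>> move_arm:
  commands:
    - [-1,0,-4,0,0,0,0]
    - [-1,0,-4,0,0,0,0]
    - [-1,-1,-4,0,0,0,0]

```text
time_s: 9.0
tcp_pos: [0.4681, -0.0747, 0.1277]
eef_rot: [180.0, -0.1, -169.6]
contact_force: [-2.8, 6.9, 9.2]
gripper_width: 0.0007
```

>>> move_arm:
  commands:
    - [-1,0,-4,0,0,0,0]
    - [-1,0,-4,0,0,0,0]
    - [-1,0,-3,0,0,0,0]

```text
time_s: 9.3
tcp_pos: [0.4648, -0.075, 0.1167]
eef_rot: [180.0, -0.1, -169.6]
contact_force: [-3.9, 1.6, 11.1]
gripper_width: 0.0002
```

>>> move_arm:
  commands:
    - [-1,0,-3,0,0,0,0]
    - [-1,0,-3,0,0,0,0]
    - [0,0,0,0,0,0,0]

```text
time_s: 9.6
tcp_pos: [0.4631, -0.0752, 0.1108]
eef_rot: [-180.0, -0.1, -169.6]
contact_force: [-2.0, 1.0, 8.6]
gripper_width: 0.0004
```

>>> move_arm:
  commands:
    - [0,0,-2,0,0,0,0]
    - [-1,0,-2,0,0,0,0]

```text
time_s: 9.8
tcp_pos: [0.4622, -0.0753, 0.1071]
eef_rot: [-180.0, -0.1, -169.6]
contact_force: [-0.9, 0.6, 11.3]
gripper_width: 0.0003
```

>>> move_arm:
  commands:
    - [0,0,-2,0,0,0,0]
    - [0,0,-2,0,0,0,0]

```text
time_s: 10.0
tcp_pos: [0.4613, -0.0755, 0.103]
eef_rot: [-180.0, -0.2, -169.6]
contact_force: [-5.7, 0.1, 14.4]
gripper_width: 0.0005
```

>>> move_arm:
  commands:
    - [0,0,-1,0,0,0,0]
    - [0,0,-1,0,0,0,0]

```text
time_s: 10.2
tcp_pos: [0.4609, -0.0756, 0.1009]
eef_rot: [-180.0, -0.2, -169.6]
contact_force: [-6.3, 0.1, 14.6]
gripper_width: 0.0007
```

>>> move_arm:
  commands:
    - [0,0,-1,0,0,0,0]
    - [0,0,-1,0,0,0,0]
    - [0,0,0,0,0,0,0]

```text
time_s: 10.5
tcp_pos: [0.4604, -0.0757, 0.0987]
eef_rot: [-180.0, -0.3, -169.6]
contact_force: [-6.5, 0.5, 14.1]
gripper_width: 0.0001
```

>>> move_arm:
  commands:
    - [0,0,-1,0,0,0,0]
    - [0,0,0,0,0,0,0]

```text
time_s: 10.7
tcp_pos: [0.4602, -0.0758, 0.0977]
eef_rot: [-180.0, -0.3, -169.6]
contact_force: [-6.9, 0.5, 14.5]
gripper_width: 0.0006
```

>>> move_arm:
  commands:
    - [-1,0,-1,0,0,0,0]
    - [0,0,-1,0,0,0,0]
    - [0,0,0,0,0,0,0]

```text
time_s: 11.0
tcp_pos: [0.4599, -0.0758, 0.096]
eef_rot: [-180.0, -0.2, -169.6]
contact_force: [-6.7, -0.2, 16.0]
gripper_width: 0.0002
```

Run:
```python
from h import *
from plant import *
s=get_state();print(s["tcp_pos"],s["contact_force"])
b=capture("scene")["frame"]
cv2.imwrite("pics/p8.png",cv2.resize(b[165:265,290:400],(770,600),interpolation=cv2.INTER_CUBIC))
```

```text
[ 0.45992596 -0.07577488  0.09604404] [-6.67156638 -0.17055463 16.04141526]
```

View pics/p8.png

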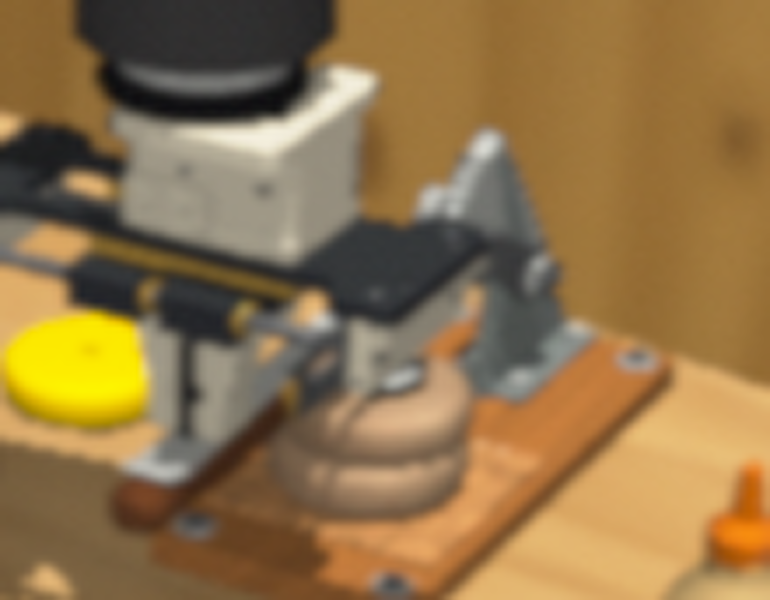

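The foot is on the blanks and the lever looks nearly level, with the pad against the grip. I'll push on until the stop shows as a force rise.

>>> move_arm:
  commands:
    - [0,0,-1,0,0,0,0]
    - [0,0,-1,0,0,0,0]
    - [0,0,0,0,0,0,0]

```text
time_s: 11.35
tcp_pos: [0.46, -0.0759, 0.095]
eef_rot: [-179.9, -0.2, -169.6]
contact_force: [-10.7, 0.6, 26.5]
gripper_width: 0.0006
```

>>> move_arm:
  commands:
    - [0,0,-1,0,0,0,0]
    - [0,0,-1,0,0,0,0]
    - [0,0,0,0,0,0,0]

```text
time_s: 11.65
tcp_pos: [0.46, -0.076, 0.094]
eef_rot: [-179.9, -0.2, -169.6]
contact_force: [-16.5, 2.5, 37.8]
gripper_width: 0.0005
```

The stop is reached: the force rose from 16 to 38 N over 2 mm. Now a straight lift away.

>>> move_arm:
  commands:
    - [0,0,10,0,0,0,0]
    - [0,0,25,0,0,0,0]
    - [0,0,40,0,0,0,0]
    - [0,0,40,0,0,0,0]
    - [0,0,40,0,0,0,0]
    - [0,0,40,0,0,0,0]
    - [0,0,20,0,0,0,0]
    - [0,0,0,0,0,0,0]

```text
time_s: 12.45
tcp_pos: [0.4622, -0.075, 0.3089]
eef_rot: [180.0, 0.1, -169.6]
contact_force: [0.2, 0.6, -0.0]
gripper_width: 0.0004
```

Run:
```python
from h import *
from plant import *
s=get_state();print(s["tcp_pos"],s["contact_force"])
b=capture("scene")["frame"];t=capture("top")["frame"]
c=np.zeros((525,800,3),np.uint8);c[:400,400:]=cv2.resize(b[175:275,300:400],(400,400),interpolation=cv2.INTER_CUBIC)
c[:400,:400]=cv2.resize(b[170:230,310:370],(400,400),interpolation=cv2.INTER_CUBIC)
cv2.imwrite("pics/p9.png",c[:400])
# lift-independent check of bystanders: image difference there
```

```text
[ 0.4622137  -0.07496218  0.30885147] [ 0.19809876  0.61234943 -0.04257871]
```

View pics/p9.png

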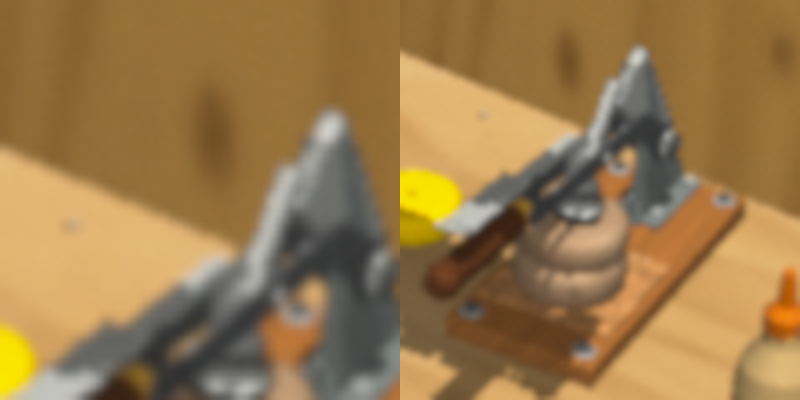

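The lever stays down, the pad has sprung clear of the grip (crop (470,215)) and the blanks are in place. A quick numeric check of which gap holds it, then I'll hand in.

Run:
```python
from h import *
from plant import *
y=np.radians(10.3);e=np.array([np.cos(y),np.sin(y),0]);O=np.array([.605,-.05,0])
for q in(.035,.27,.34,.38):
    a=.38-q;L=.292;h=.07
    P=O+e*(.12-(L*np.cos(a)-h*np.sin(a)))+[0,0,.08+L*np.sin(a)+h*np.cos(a)]
    u=proj("scene",P)[0];print(q,"free end in crop",((u-[300,175]+.5)*4-.5+[400,0]).round(1))
print(get_state()["contact_force"]); close_job()
```

```text
0.035 free end in crop [489.8  86.2]
0.27 free end in crop [463.8 193.6]
0.34 free end in crop [458.5 224.9]
0.38 free end in crop [456.  242.4]
[-0.40430025  0.00757008 -1.37831939]
the job is handed in; nothing more can be done
```

I pressed the trigger with the shut fingertips, followed the lever's arc down to its stop, then lifted straight off. The job was handed in at about 12.5 s of the 40 s allowed.

**Last checks:**
- **Trigger:** the camera showed it pressed against the grip while the lever was still up.
- **Stop:** the force rose sharply from about 16 N to 38 N over the last 2 mm. That was the peak vertical force; with a sideways part of about 16 N, the total was about 41 N. This was fingertip force, well under the 120 N wrist limit.
- **After the lift:** the pad stands clear of the grip again. Its free end appears at about crop row 225, which matches the 0.34 rad gap (predicted 224.9; 0.27 rad would give 193.6). The foot is on the blanks, which look unmoved, and the force on the tool is about zero.

**What disagreed or was not checked:**
- **Tool length:** the drawn fingertips end about 33 mm short of the reported TCP. Contact did come about that much lower than planned, so I went down on force steps rather than on the nominal height.
- **Trigger during the push:** the force read only 2–4 N just after pressing, so full pressing there rests on the picture.
- **Bystanders:** I did not measure the bottle, tin and knob again at the end. The bottle looks unmoved in the last picture; the tin and knob were outside that crop. The hand stayed clear of all three.

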